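Press a sample jar's push-on lid home

ROBOT

A 6-joint arm with a two-finger parallel gripper is mounted at the origin on the work surface. World frame = base frame: x ahead of the robot, y to its left, z up, the work surface at z = 0. Lengths are in m, angles in rad, forces in N, time in s.
With the tool pointing down it reaches from about 0.35 to 0.725 m from the base axis. Payload 6 kg.
Tool frame: the origin (TCP) lies midway between the tips of the shut fingers; the grasp point (between the pads) lies 19 mm behind it; z points along the fingers, y is the direction in which the jaws open and shut (so a half turn about z gives the same grasp; the last joint's range is limited). The gripper opens to 85 mm and grips with 20 to 120 N. Pads are 22 mm wide; open, the fingers measure 114 mm over their backs; the gripper's body (76 mm by 85 mm) begins 54 mm behind the grasp point. The pads swing forward as they close: fully open they stand 13 mm farther back than shut.
Start: joints at [-1.015, 0.04, 0.085, 0, -1.615, -0.334], TCP at [0.132, -0.585, 0.231] pointing down, gripper open.
Joint ranges: [-2.56, 2.56], [-1.29, 2.01], [-1.08, 1.49], [-3.29, 1.98], [-2.81, -0.18], [-2.99, 2.99]. Speed limits (rad/s): [2.57, 2.57, 3.01, 3.14, 3.14, 3.14].

INTERFACE

Orientations are given as a unit quaternion [w, x, y, z].
In Python, from bench import telemetry, eyes, ctrl gives the robot as it stands.
- The arm moves only by the shell command python3 -m pendant 'ROWS'. ROWS is text: rows parted by semicolons, each of 5 numbers parted by spaces: the closure, from 0 (fully open) to 1 (shut), then the shift along the tool's x, y, z in cm, then the turn about the tool's z in rad. In form: hand x y z yaw; .... A call has 1 to 5 rows; each row is the pose to reach, as a shift and turn from the pose commanded when the call began, along the tool's axes at that moment; what a row does not reach only later rows make up. A row lasts 1/12 s, in which the tool goes at most 41.7 mm and 7.16 degrees, less where a joint would pass 70% of its speed; a pose out of reach is approached as far as the arm can. A call with a gripper value outside its range is refused whole. The fingers move at their own pace and stop on an object; the grip force is fixed at half the most. Time passes only in rows, so rows that repeat a pose let the fingers close. It gives the time, the measured TCP pose, the force and the opening at its end, in the units of the state.
- telemetry.state(): the state, without advancing time (a new reading comes with each control period).
- eyes.read_camera(name): name is "scene" or "top" or "wrist"; returns the picture (400x640x3 uint8, red, green, blue); there is no depth.
- eyes.camera_model(name): a dict with "intrinsics" (3x3 intrinsics, pixels), "extrinsics" (4x4, takes a point from world to camera coordinates); the wrist camera has in their place "hand_eye" (4x4, takes a point from camera to tool coordinates, whose origin is the TCP and whose axes are the flange's). Camera axes: x right, y up, looking along -z (the intrinsics and any distortion apply to the point x, -y, -z); pixel columns grow to the right and rows downward; lengths in m; the calibration is good to about 2 mm. The wrist camera is an equidistant fisheye: a pixel r from the principal point sees the ray r / f radians off the axis. A picture is of the moment at which its call begins: read the wrist's pose just before it. camera_model takes no time and is no camera call.
- ctrl.close_job(): hands the job in, once; it reports no verdict.
The state is a dict: "t": time; "q": joint angles; "dq": joint speeds; "joint_torque": joint torques, N m; "tcp_pos": TCP position; "tool_rot": TCP orientation; "ft_force": force on the tool from outside, world axes, zero at the start; "moment": the same for the moment, N m; "finger_gap": finger opening in m.
Only numpy, scipy, OpenCV 4.12 (cv2) and the standard library are available. Lean on these libraries where they do the work, as an engineer would, in place of code of your own. Each camera call takes 0.05 s, during which the arm holds its last target.

TASK

In the tray of sample jars, the white push-on lid marked with the blue dot is standing proud of its jar. With the closed fingertips on the blue dot in the middle, press it gently straight down until it is fully home, then withdraw. Leave the jar standing where it is, lift nothing, and do not touch the other jars or the marker pen.

Things in the scene. Friction and masses are not known exactly. Their poses are not given: they have to be found in the camera images.
- tray: fixed grey steel tray, 290 x 290 mm, walls 24 mm high and 3 mm thick, floor 3 mm above the bench; origin at the centre of its underside. It holds four jars in a loose two by two, the jars' centres about 95 mm or more apart
- jar_blue: the jar to be closed: a loose glass jar with swab tubes inside, 72 mm diameter, with a blue stripe on its label; origin at the centre of its underside, local z up; weighs 0.3 to 0.5 kg. A dark red sealing ring shows round its neck, under the lid, while the lid is not home. The jar must never see more than 40 N of push
- lid_dot (a point): centre of the flat top of that jar's lid, in the middle of a 24 mm blue dot; the lid is white plastic, 67 mm diameter, skirt 18 mm tall. With the lid home it is 120.5 mm above the jar's origin; it moves down with the lid. Press here, within 20 mm of the centre: a push on the rim alone would cock a real lid
- lid (a joint): how far that lid stands above its home position, in m: 0 is fully home (a hard stop), 0.008 to 0.012 at the start. A push-on lid with a tight sliding fit: it goes down under about 6 to 7 N, stays where it is left, and does not spring back
- jar_green: a loose, upright sealed glass jar with swab tubes inside, 72 mm diameter, lid 67 mm diameter; flat lid top 120.5 mm above its origin (centre of its underside), local z up; weighs about 0.4 kg; its white lid, with a dot (green), is already home. Leave it alone
- jar_yellow: a loose, upright sealed glass jar with swab tubes inside, 72 mm diameter, lid 67 mm diameter; flat lid top 120.5 mm above its origin (centre of its underside), local z up; weighs about 0.4 kg; its white lid, with a dot (yellow), is already home. Leave it alone
- jar_orange: a loose, upright sealed glass jar with swab tubes inside, 72 mm diameter, lid 67 mm diameter; flat lid top 120.5 mm above its origin (centre of its underside), local z up; weighs about 0.4 kg; its white lid, with a dot (orange), is already home. Leave it alone
- marker: loose marker pen lying on the bench beside the tray, white with a black cap, 130 mm long, 16 mm thick; origin under its middle, local x along it. Leave it alone
Mind the look-alikes: they are no part of the job. Leave any turquoise look-alike of the jar_blue alone.

How it is judged:
By the outcome, as a careful person would: the job done as asked, in the order asked, and still so for the second after the job is handed in, with the robot touching nothing.
It also fails if it takes over 32 s, if anything falls off the work surface, if the arm or the gripper's body presses on something with over 40 N, if the wrist force passes 120 N, or if a joint passes its speed limit or range.

## Working session

There is one attempt and no reset: what is moved stays moved. The work goes in short steps, Python scripts to look and compute and a shell command to move; the robot and the scene stay as the last step left them, time stands still between calls to the robot, and variables do not carry over. Pictures are saved under pics/ and viewed, and the job is handed in when it is done.

```bash
ls; mkdir -p pics; python3 - <<'E'
from bench import telemetry, eyes, ctrl
import cv2
s=telemetry.state(); print(s)
for n in("top","scene"):
    im=eyes.read_camera(n); cv2.imwrite(f"pics/{n}0.png",im[:,:,::-1]); m=eyes.camera_model(n); print(n,m)
print(eyes.camera_model("wrist"))
E
```

```text
pics
{'t': 0.0, 'q': array([-1.01532460e+00,  4.08143596e-02,  8.37963661e-02, -4.62940077e-04,
       -1.61549401e+00, -3.33689470e-01]), 'dq': array([ 0.00043564, -0.00084184,  0.00037496,  0.00109319,  0.00247221,
       -0.00164856]), 'joint_torque': array([-7.28580726e-04, -3.68207359e+01,  3.47418308e+01,  6.93232164e+00,
       -5.28108751e-03, -1.16992896e-05]), 'tcp_pos': array([ 0.13198177, -0.58496549,  0.23026961]), 'tool_rot': array([-1.60169223e-04, -1.10674040e-01,  9.93856362e-01,  8.73901627e-04]), 'ft_force': array([-0.41853001,  0.4122564 ,  0.63502906]), 'moment': array([-0.00576374, -0.009827  ,  0.03468192]), 'finger_gap': 0.08509725236548836}
top {'intrinsics': array([[406.90217117,   0.        , 320.31531323],
       [  0.        , 406.90217117, 199.32303873],
       [  0.        ,   0.        ,   1.        ]]), 'extrinsics': array([[-0.0183599 , -0.99982869, -0.00234543,  0.15080641],
       [ 0.98167698, -0.01847148,  0.18965526, -0.53511051],
       [-0.18966609,  0.0011796 ,  0.98184794, -0.88491065],
       [ 0.        ,  0.        ,  0.        ,  1.     
[... 267 characters left out ...]
-0.58371875,  0.46392204,  0.66636984,  0.17101024],
       [ 0.5199568 , -0.41677083,  0.74561854, -1.29268845],
       [ 0.        ,  0.        ,  0.        ,  1.        ]])}
{'intrinsics': array([[309.70691629,   0.        , 317.22966103],
       [  0.        , 309.70691629, 204.77857552],
       [  0.        ,   0.        ,   1.        ]]), 'hand_eye': array([[ 2.36146396e-04,  9.48814933e-01,  3.15832498e-01,
         8.06550956e-02],
       [ 9.99999830e-01, -3.92382360e-04,  4.31088909e-04,
         1.26037370e-04],
       [ 5.32950696e-04,  3.15832342e-01, -9.48814865e-01,
        -1.42272607e-01],
       [ 0.00000000e+00,  0.00000000e+00,  0.00000000e+00,
         1.00000000e+00]])}
```

View pics/top0.png

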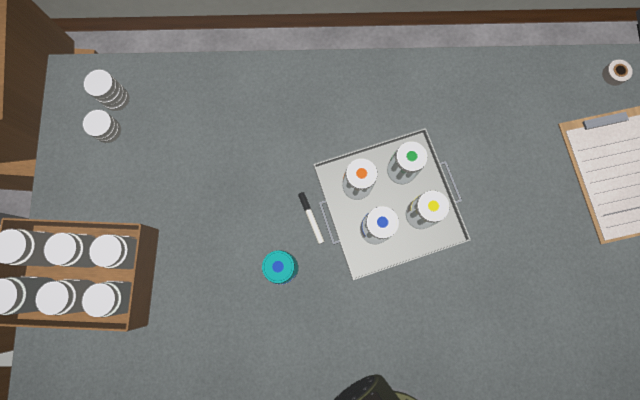

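View pics/scene0.png

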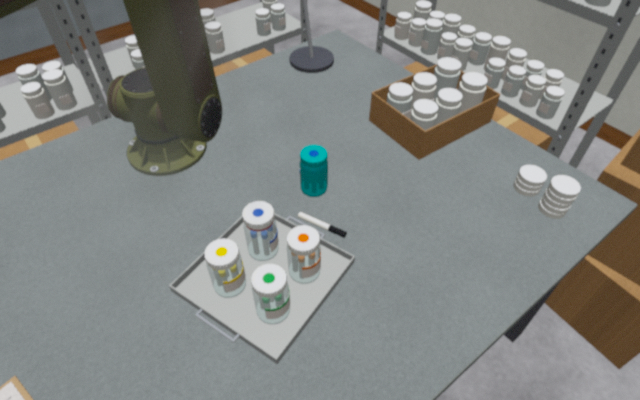

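The top view shows the tray with the blue-dot white lid at about (382,222). The turquoise look-alike, outside the tray, is at (278,267). In the scene view the blue dot is at about (258,213). Next I'll measure the dots in both views and triangulate.

```bash
cat > h.py <<'E'
import numpy as np, cv2
from bench import telemetry, eyes
def ray(name,u,v):
    m=eyes.camera_model(name);K=m['intrinsics'];E=m['extrinsics']
    d=np.array([(u-K[0,2])/K[0,0],-(v-K[1,2])/K[1,1],-1]);R=E[:3,:3]
    c=-R.T@E[:3,3];d=R.T@d;return c,d/np.linalg.norm(d)
def plane(name,u,v,z):
    c,d=ray(name,u,v);return c+d*(z-c[2])/d[2]
def tri(rs):
    A=0;b=0
    for c,d in rs:
        P=np.eye(3)-np.outer(d,d);A=A+P;b=b+P@c
    p=np.linalg.solve(A,b);return p,[np.linalg.norm((np.eye(3)-np.outer(d,d))@(p-c)) for c,d in rs]
def blob(im,col,near,rad):
    hsv=cv2.cvtColor(im,cv2.COLOR_RGB2HSV)
    lo,hi={'blue':(108,130),'green':(55,80),'yellow':(24,34),'orange':(6,20)}[col]
    m=cv2.inRange(hsv,(lo,130,60),(hi,255,255))
    n,l,s,c=cv2.connectedComponentsWithStats(m)
    k=[i for i in range(1,n) if np.hypot(*(c[i]-near))<rad]
    i=max(k,key=lambda i:s[i,4]);return c[i],s[i]
def rect(R): 
    w,x,y,z=R
    from scipy.spatial.transform import Rotation as Ro
    return Ro.from_quat([x,y,z,w]).as_matrix()
E
python3 - <<'E'
from h import *
T=cv2.imread('pics/top0.png')[:,:,::-1].copy();S=cv2.imread('pics/scene0.png')[:,:,::-1].copy()
for col,a,b in(('blue',(382,222),(258,213)),('green',(412,156),(269,279)),('yellow',(433,206),(222,253)),('orange',(362,173),(303,238))):
    p,s=blob(T,col,a,12);q,s2=blob(S,col,b,10)
    print(col,p,s,q,s2,*tri([ray('top',*p),ray('scene',*q)]),plane('top',*p,.1235), plane('top',*p,.1335))
E
```

```text
blue [382.06024096 221.51807229] [377 217  11  10  83] [257.80487805 212.07317073] [254 210   9   6  41] [0.47280566 0.01425805 0.13416007] [np.float64(0.00038398858131613367), np.float64(0.0003839885813161074)] [0.47404316 0.01229478 0.1235    ] [0.47269982 0.01382508 0.1335    ]
green [411.3015873  155.52380952] [407 152  10   8  63] [268.48529412 277.66176471] [264 274  10   8  68] [ 0.61673729 -0.05746226  0.12383442] [np.float64(0.00023569640099713144), np.float64(0.0002356964009972362)] [ 0.61671984 -0.05774504  0.1235    ] [ 0.61369238 -0.055388    0.1335    ]
yellow [432.93975904 205.48192771] [428 201  11  10  83] [220.94029851 251.3880597 ] [216 248  11   8  67] [ 0.50621645 -0.09665739  0.12350312] [np.float64(0.00011771912696721244), np.float64(0.00011771912696727413)] [ 0.50616163 -0.09676393  0.1235    ] [ 0.50443917 -0.09394632  0.1335    ]
orange [361.1125 172.6625] [356 168  11  10  80] [302.91525424 237.38983051] [298 234  10   8  59] [0.58045682 0.05256938 0.12433308] [np.float64(0.0002536582057291663), np.float64(0.00025365820572925034)] [0.58053612 0.05226755 0.1235    ] [0.57793577 0.05332603 0.1335    ]
```

Triangulation puts the blue dot at (0.473, 0.014, 0.134), about 10.5 mm above its home height of 0.1235. The other three lids come out at 0.1235 to 0.1243, as they should. I'm moving above the blue dot with the fingers shut.

```bash
python3 -m pendant '1 -1 1.2 0 0; 1 -3.3 3.7 0 0; 1 -5.8 6.4 0 0; 1 -8.3 9.1 0 0; 1 -10.8 11.8 0 0' && python3 -m pendant '1 -2.5 2.7 0 0; 1 -5 5.4 0 0; 1 -7.5 8.1 0 0; 1 -10 10.8 0 0; 1 -12.5 13.5 0 0' && python3 -m pendant '1 -2.4 2.7 0 0; 1 -4.8 5.4 0 0; 1 -7.2 8.1 0 0; 1 -9.6 10.8 0 0; 1 -12 13.5 0 0' && python3 -c "
from h import *
s=telemetry.state();R=rect(s['tool_rot']);print(s['t'],s['ft_force'],s['q'],R, R.T@(np.array([.4728,.0142,.1342])-s['tcp_pos'])*100)"
```

```text
t: 0.52
tcp_pos: [0.2116, -0.4449, 0.2306]
tool_rot: [-0.0, -0.11, 0.994, 0.0]
ft_force: [2.0, 0.5, 0.1]
finger_gap: 0.0256
t: 0.93
tcp_pos: [0.3039, -0.2855, 0.2311]
tool_rot: [0.0, -0.111, 0.994, 0.0]
ft_force: [1.4, -0.0, -0.4]
finger_gap: -0.0001
t: 1.35
tcp_pos: [0.3913, -0.1273, 0.2313]
tool_rot: [0.0, -0.111, 0.994, 0.0]
ft_force: [1.1, -1.1, 0.3]
finger_gap: 0.0002
1.35 [ 1.05546406 -1.06879244  0.30256153] [ 1.83136583e-01 -4.82493127e-01 -3.55238670e-01 -3.04041419e-04
 -1.69749460e+00 -1.53175126e+00] [[-9.75410401e-01 -2.20395796e-01  4.91949790e-04]
 [-2.20395614e-01  9.75410485e-01  3.97848708e-04]
 [-5.67537166e-04  2.79642192e-04 -9.99999800e-01]] [-11.06059906  11.99947203   9.71638101]
```

```bash
python3 -m pendant '1 -2.4 2.6 0 0; 1 -4.8 5.2 0 0; 1 -7.2 7.8 0 0; 1 -9.4 10.2 0 0; 1 -10.7 11.6 0 0' && python3 -m pendant '1 0 0 0 0; 1 0 0 0 0; 1 0 0 0 0' && python3 - <<'E'
from h import *
s=telemetry.state();R=rect(s['tool_rot']);print(s['t'],s['ft_force'],R, R.T@(np.array([.4728,.0142,.1342])-s['tcp_pos'])*100)
im=eyes.read_camera('wrist');cv2.imwrite('pics/w1.png',im[:,:,::-1])
im=eyes.read_camera('scene');cv2.imwrite('pics/s1.png',im[:,:,::-1])
E
```

```text
t: 1.77
tcp_pos: [0.4705, 0.0103, 0.2304]
tool_rot: [-0.001, -0.112, 0.994, 0.0]
ft_force: [-1.1, -1.8, -0.2]
finger_gap: 0.0003
t: 2.02
tcp_pos: [0.4696, 0.0073, 0.2311]
tool_rot: [-0.0, -0.111, 0.994, -0.0]
ft_force: [-0.8, -0.6, -0.1]
finger_gap: 0.0003
2.0167 [-0.8481531  -0.59694389 -0.12528703] [[-9.75491894e-01 -2.20034552e-01 -6.00244436e-04]
 [-2.20034449e-01  9.75492074e-01 -2.32749847e-04]
 [ 6.36746698e-04 -9.49711349e-05 -9.99999793e-01]] [-0.46852421  0.6046207   9.6889449 ]
```

View pics/w1.png

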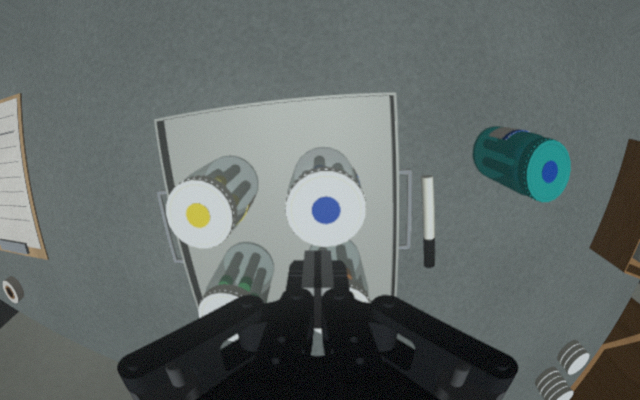

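View pics/s1.png

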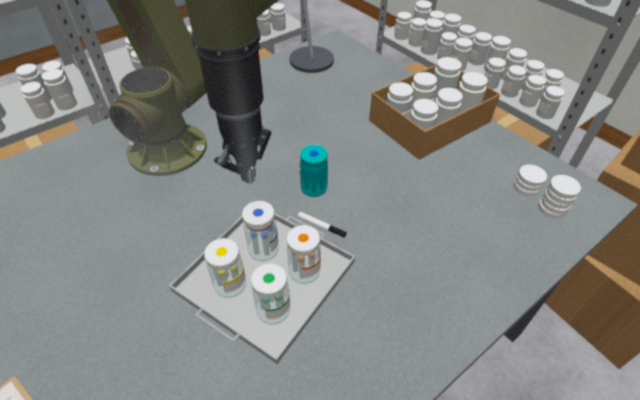

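The wrist view shows the blue dot at about (326,210) on a white lid, with the shut fingertips hovering near (318,262). The turquoise jar, also with a blue dot, is well to the right at (550,172). I'm checking the dot position with the wrist camera.

```bash
cat >> h.py <<'E'
def wray(s,u,v):
    m=eyes.camera_model('wrist');K=m['intrinsics'];H=m['hand_eye']
    x,y=(u-K[0,2]),(v-K[1,2]);r=np.hypot(x,y);th=r/K[0,0]
    d=np.array([np.sin(th)*x/r,-np.sin(th)*y/r,-np.cos(th)])
    R=rect(s['tool_rot']);return s['tcp_pos']+R@H[:3,3],R@(H[:3,:3]@d)
E
python3 - <<'E'
from h import *
s=telemetry.state()
W=cv2.imread('pics/w1.png')[:,:,::-1].copy()
p,st=blob(W,'blue',(326,210),15);print(p,st)
c,d=wray(s,*p)
for z in(.1235,.134):print(c+d*(z-c[2])/d[2])
P,e=tri([ray('top',382.06,221.52),ray('scene',257.8,212.07),(c,d)]);print(P,e)
q,_=blob(W,'yellow',(198,215),15);c,d=wray(s,*q);print('yellow',c+d*(.1235-c[2])/d[2])
R=rect(s['tool_rot']);print(s['tcp_pos'],R.T@(P-s['tcp_pos'])*100)
E
```

```text
[325.58757062 209.87382298] [313 198  27  25 531]
[0.47512675 0.01547164 0.1235    ]
[0.47158904 0.01437287 0.134     ]
[0.47233635 0.0143711  0.13350013] [np.float64(0.0006402275223363005), np.float64(0.0004903073279395843), np.float64(0.0005533031229965941)]
yellow [ 0.50558228 -0.09638418  0.1235    ]
[0.46958654 0.00686164 0.23149871] [-0.42914237  0.67130974  9.80009862]
```

The three cameras agree within 0.7 mm: lid top at (0.4723, 0.0144, 0.1335). I'm aligning over it and descending to about 10 mm above the lid.

```bash
python3 -m pendant '1 -0.2 0.4 1 0; 1 -0.4 0.7 3 0; 1 -0.4 0.7 5.5 0; 1 -0.4 0.7 7.5 0; 1 -0.4 0.7 8.5 0' && python3 -m pendant '1 0 0 0 0; 1 0 0 0 0; 1 0 0 0 0; 1 0 0 0 0' && python3 - <<'E'
from h import *
s=telemetry.state();R=rect(s['tool_rot']);print(s['t'],s['ft_force'],s['tcp_pos'], R.T@(np.array([.4723,.0144,.1335])-s['tcp_pos'])*100)
im=eyes.read_camera('wrist');cv2.imwrite('pics/w2.png',im[:,:,::-1])
E
```

```text
t: 2.53
tcp_pos: [0.4707, 0.0148, 0.1427]
tool_rot: [-0.002, -0.11, 0.994, 0.0]
ft_force: [0.0, 0.1, -0.1]
finger_gap: 0.0001
t: 2.87
tcp_pos: [0.4729, 0.0154, 0.1479]
tool_rot: [0.001, -0.111, 0.994, 0.0]
ft_force: [0.5, 0.4, 0.9]
finger_gap: -0.0002
2.8667 [0.45363496 0.36852782 0.94969551] [0.47293208 0.01535715 0.14790791] [ 0.08631509 -0.07971196  1.44056583]
```

View pics/w2.png

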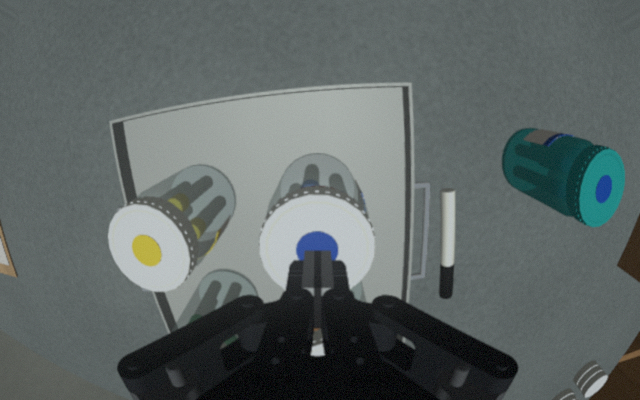

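The fingertips sit right over the blue dot, which shows at about (317,245) in the wrist view. The arm overshoots and then settles when it stops, so I'll come down slowly in small steps and watch the force.

```bash
python3 -m pendant '1 0 0 0.2 0; 1 0 0 0.4 0; 1 0 0 0.6 0; 1 0 0 0.8 0; 1 0 0 1.0 0' && python3 -m pendant '1 0 0 0.1 0; 1 0 0 0.2 0; 1 0 0 0.3 0; 1 0 0 0.3 0;1 0 0 0.3 0' && python3 -m pendant '1 0 0 0.1 0; 1 0 0 0.2 0; 1 0 0 0.3 0; 1 0 0 0.3 0;1 0 0 0.3 0'
```

```text
t: 3.33
tcp_pos: [0.4722, 0.0153, 0.136]
tool_rot: [-0.0, -0.111, 0.994, 0.0]
ft_force: [1.3, -1.0, -0.6]
finger_gap: -0.0002
t: 3.75
tcp_pos: [0.4723, 0.0153, 0.1335]
tool_rot: [0.0, -0.111, 0.994, 0.0]
ft_force: [0.2, -0.6, 1.6]
finger_gap: -0.0
t: 4.17
tcp_pos: [0.4725, 0.0152, 0.1312]
tool_rot: [0.0, -0.111, 0.994, -0.0]
ft_force: [-2.8, 0.1, 5.7]
finger_gap: 0.0001
```

```bash
python3 -m pendant '1 0 0 0.05 0; 1 0 0 0.1 0; 1 0 0 0.15 0; 1 0 0 0.2 0;1 0 0 0.25 0' && python3 -m pendant '1 0 0 0.05 0; 1 0 0 0.1 0; 1 0 0 0.15 0; 1 0 0 0.2 0;1 0 0 0.25 0' && python3 -m pendant '1 0 0 0.05 0; 1 0 0 0.1 0;1 0 0 0.1 0'
```

```text
t: 4.58
tcp_pos: [0.4725, 0.0153, 0.1288]
tool_rot: [0.001, -0.111, 0.994, -0.0]
ft_force: [-1.9, -0.1, 5.5]
finger_gap: -0.0001
t: 5.0
tcp_pos: [0.4725, 0.0152, 0.1263]
tool_rot: [0.001, -0.111, 0.994, -0.0]
ft_force: [-1.5, 1.0, 6.5]
finger_gap: -0.0001
t: 5.25
tcp_pos: [0.4725, 0.0152, 0.1252]
tool_rot: [0.0, -0.111, 0.994, -0.0]
ft_force: [-2.1, -0.0, 4.9]
finger_gap: 0.0
```

The lid is sliding down under about 6 N. I'm continuing in 0.3 to 0.5 mm increments until the hard stop shows in the force.

```bash
python3 -m pendant '1 0 0 0.03 0; 1 0 0 0.06 0;1 0 0 0.1 0;1 0 0 0.1 0' && python3 -m pendant '1 0 0 0.03 0; 1 0 0 0.05 0;1 0 0 0.05 0'
```

```text
t: 5.58
tcp_pos: [0.4725, 0.0153, 0.1242]
tool_rot: [0.0, -0.111, 0.994, -0.0]
ft_force: [-1.6, 0.1, 5.2]
finger_gap: -0.0001
t: 5.83
tcp_pos: [0.4725, 0.0152, 0.1237]
tool_rot: [0.0, -0.111, 0.994, -0.0]
ft_force: [-3.2, -0.3, 5.7]
finger_gap: -0.0003
```

```bash
python3 -m pendant '1 0 0 0.03 0; 1 0 0 0.03 0;1 0 0 0.03 0' && python3 -m pendant '1 0 0 0.03 0; 1 0 0 0.03 0;1 0 0 0.03 0'
```

```text
t: 6.08
tcp_pos: [0.4725, 0.0152, 0.1237]
tool_rot: [0.001, -0.111, 0.994, -0.0]
ft_force: [-2.9, 0.6, 5.2]
finger_gap: 0.0001
t: 6.33
tcp_pos: [0.4726, 0.0152, 0.1236]
tool_rot: [0.001, -0.111, 0.994, -0.0]
ft_force: [-2.8, 0.0, 8.0]
finger_gap: 0.0001
```

```bash
python3 -m pendant '1 0 0 0.03 0; 1 0 0 0.06 0;1 0 0 0.06 0' && python3 -m pendant '1 0 0 0.03 0; 1 0 0 0.06 0;1 0 0 0.06 0'
```

```text
t: 6.58
tcp_pos: [0.4729, 0.0152, 0.1237]
tool_rot: [0.001, -0.111, 0.994, -0.0]
ft_force: [-3.7, 1.8, 9.0]
finger_gap: 0.0002
t: 6.83
tcp_pos: [0.4731, 0.0152, 0.1237]
tool_rot: [0.002, -0.111, 0.994, -0.0]
ft_force: [-4.1, 0.2, 13.3]
finger_gap: -0.0001
```

At 13 N, well above the 6 to 7 N sliding force, the tip has stopped at z = 0.1237. That matches the home height of 0.1235, so I'm withdrawing straight up, slowly at first.

```bash
python3 -m pendant '1 0 0 -0.1 0; 1 0 0 -0.3 0;1 0 0 -0.8 0;1 0 0 -1.6 0; 1 0 0 -3 0' && python3 -m pendant '1 0 0 -2.5 0; 1 0 0 -5 0;1 0 0 -7 0;1 0 0 -8 0; 1 0 0 -8 0' && python3 -m pendant '1 1.5 0 0 0; 1 4 0 0 0;1 7 0 0 0; 1 9 0 0 0; 1 10 0 0 0' && python3 -m pendant '1 0 0 0 0; 1 0 0 0 0; 1 0 0 0 0; 1 0 0 0 0' && python3 - <<'E'
from h import *
T=eyes.read_camera('top');S=eyes.read_camera('scene')
cv2.imwrite('pics/top2.png',T[:,:,::-1]);cv2.imwrite('pics/scene2.png',S[:,:,::-1])
cv2.imwrite('pics/crop2.png',cv2.resize(np.hstack([cv2.imread('pics/scene0.png')[170:330,170:360],S[170:330,170:360,::-1]]),None,fx=2,fy=2,interpolation=2))
for col,a,b in(('blue',(382,222),(258,216)),('green',(412,156),(269,279)),('yellow',(433,206),(222,253)),('orange',(362,173),(303,238))):
    try:
        q,s2=blob(S,col,b,10);print(col,q)
        p,s=blob(T,col,a,12);print(p,*tri([ray('top',*p),ray('scene',*q)]))
    except Exception as e:print(col,e)
E
```

```text
t: 7.25
tcp_pos: [0.4715, 0.0152, 0.1502]
tool_rot: [-0.001, -0.111, 0.994, -0.0]
ft_force: [0.5, 0.3, -0.2]
finger_gap: -0.0001
t: 7.67
tcp_pos: [0.4731, 0.0154, 0.2336]
tool_rot: [0.002, -0.111, 0.994, 0.0]
ft_force: [0.1, -0.1, -0.1]
finger_gap: -0.0001
t: 8.08
tcp_pos: [0.3729, -0.0071, 0.2299]
tool_rot: [-0.0, -0.111, 0.994, 0.0]
ft_force: [0.4, 0.8, -0.1]
finger_gap: -0.0003
t: 8.42
tcp_pos: [0.375, -0.0066, 0.2302]
tool_rot: [-0.001, -0.111, 0.994, -0.0]
ft_force: [-0.0, 0.3, -0.5]
finger_gap: 0.0001
blue [258.175 215.15 ]
[381.41025641 222.20512821] [0.47270508 0.01413065 0.12417758] [np.float64(0.0003500932352019903), np.float64(0.0003500932352019145)]
green [268.47058824 277.67647059]
[411.3015873  155.52380952] [ 0.61673846 -0.05748179  0.12380588] [np.float64(0.00022089781575672937), np.float64(0.00022089781575685552)]
yellow [220.94029851 251.3880597 ]
[433.02469136 205.44444444] [ 0.50629477 -0.09674484  0.12365866] [np.float64(0.00017756294268848622), np.float64(0.00017756294268838604)]
orange [302.91525424 237.38983051]
[361.22368421 172.69736842] [0.58042799 0.05244133 0.12438295] [np.float64(0.0003750202451633644), np.float64(0.00037502024516332773)]
```

View pics/crop2.png

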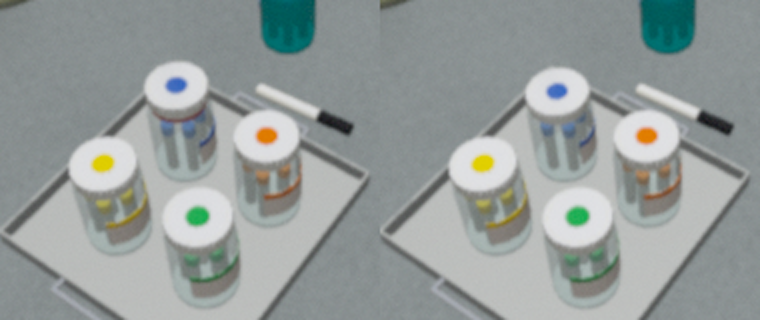

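View pics/top2.png

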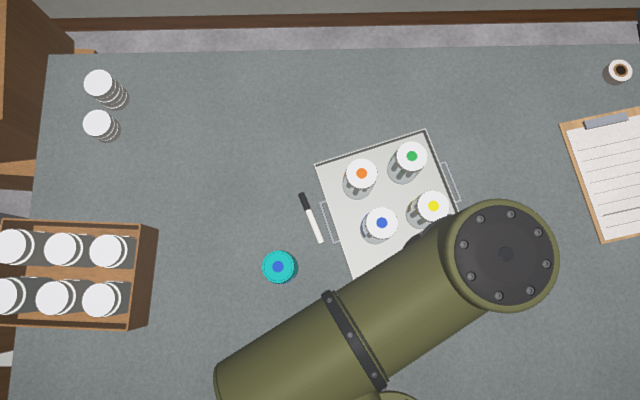

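```bash
python3 - <<'E'
from h import *
s=telemetry.state();im=eyes.read_camera('wrist');cv2.imwrite('pics/w3.png',im[:,:,::-1])
E
```

```text
(no output)
```

View pics/w3.png

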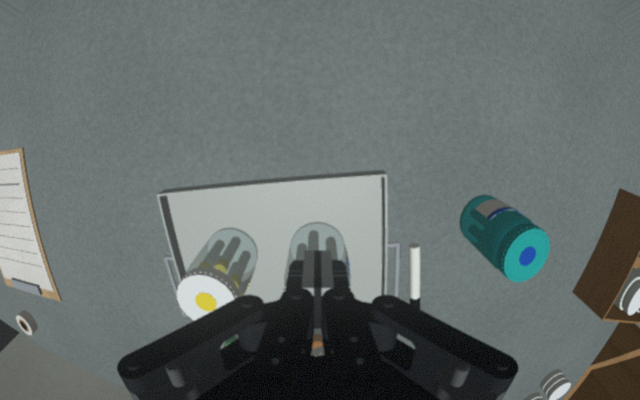

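In the before/after crop, the red ring under the blue-dot lid (at about (178,120) before) is gone. The jars, tray and pen are where they were. The wrist view shows the fingers clear of everything, though they hide the blue lid. Handing in.

```bash
python3 -c "
from bench import ctrl
print(ctrl.close_job())"
```

```text
the job is handed in; nothing more can be done
None
```

I pressed the blue-dot lid home with the shut fingertips about 1 mm off the centre of the dot, withdrew straight up and to the side, and handed the job in at about 8.6 s.

- **Press:** The lid slid down under about 5 to 6.5 N. It stopped at a tip height of 123.7 mm, where the force rose to 13 N with no further movement. The expected home height is 123.5 mm, and the highest push I read was 13 N.
- **Lid afterwards:** The top and scene cameras put the dot at 124.2 mm, down from about 134 mm, and the red sealing ring no longer shows. The 0.7 mm difference from nominal is within the calibration error; the lids already home read 123.7 to 124.4 mm.
- **Everything else:** The blue jar's position changed by less than 0.5 mm between views, and the other three jars by about 0.1 mm. The marker and the turquoise look-alike look unmoved, judged by eye only. The wrist force is back to about zero.

No check failed. The last wrist picture could not show the blue lid because the fingers hid it, so the final confirmation rests on the top and scene cameras and the force reading.

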